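Screw down the short foot of a rocking appliance stand

TASK

The square stone stand for the coffee grinder rocks, because one of its two screw feet is screwed up too far: that is the one whose steel stem sticks out above its black knob. Turn that knob clockwise until the foot takes its share of the weight and the stand sits on all four feet without rocking, which is when the knob's pointer rib points straight out at the front edge like the other knob's and the stem is flush; do not screw it on past that. Leave the other knob as it is set and the stand where it stands, and let go.

Things in the scene. Friction and masses are not known exactly. Their poses are not given: they have to be found in the camera images.
- stand: Loose stand, about 1.8 kg: pale stone plate 180 x 180 x 20 mm, top 50 mm above the worktop. Origin: plate centre in plan, at worktop level; z up. Steel lip, 14 mm high, along the back edge (+x); front is -x. Feet at x, y = +-65 mm: two plain ones at the back, two screw feet in front, each below its own round black knob. The short foot is at (-65, +65) mm, the other screw foot at (-65, -65) mm.
- short_foot: Rubber foot, 26 mm diameter, below the knob to be turned. Origin: centre of its underside, on the knob's axis: its x, y are the knob's. It starts screwed up 4 to 9 mm, and its 10 mm steel stem sticks out of the knob's top by as much. Once level it takes about 4 N and its rubber gives about 1 mm. Behind the stand, wall cabinets hang 0.5 m above the worktop; keep the arm clear of them.
- short_screw (a joint): Turn of its knob (ribbed, 36 mm diameter, 54 to 77 mm above the worktop, any grasp direction; keeps its height), rad; grows clockwise seen from above, foot goes down 6.5 mm per rad. 0: foot level with the others, thin steel rib on top points to the front edge (-x), stem flush. Starts at -1.4 to -0.7; ends at +0.8, which would make it rock again. Stays where left; friction 0.09 N m.
- other_screw (a joint): Turn of the other front knob (same size and meaning); it starts within 0.05 of 0, its stem flush, and is to stay so.

How it is judged (in metres and radians):
At the end, for the whole second after the job is handed in: The short foot's knob is within 0.25 rad (14 degrees) of 0 and its foot presses on the worktop with more than 0.3 N; the other front knob is within 0.2 rad of 0; the stand is at rest, level within 1.5 degrees, and within 40 mm of where it stood (value of joint short_screw between -0.25 and 0.25 rad and contact force between short_foot and anything else above 0.3 N and value of joint other_screw between -0.2 and 0.2 rad and angle between stand's own z axis and vertical below 0.026 rad and distance of stand from where it was at the start of the episode below 0.04 m and linear speed of stand below 0.02 m/s); the robot touches nothing.
It also fails if it takes over 35 s, if anything falls off the work surface, if the arm or the gripper's body presses on something with over 40 N, if the wrist force passes 120 N, or if a joint passes its speed limit or range.

ROBOT

A 7-joint arm with a two-finger parallel gripper is mounted at the origin on a cart in front of the work surface, level with it; the furniture and walls round the work are solid. World frame = base frame: x ahead of the robot, y to its left, z up, the work surface at z = 0. Lengths are in mm, angles in rad, forces in N, time in s.
With the tool pointing down it reaches from about 400 to 875 mm from the base axis. Payload 4.4 kg.
Tool frame: the origin (TCP) lies at the very end of the fingers, on their centre line; the grasp point (between the pads) lies 19 mm behind it; z points along the fingers, y is the line along which they close (so a half turn about z gives the same grasp; the last joint's range is limited). The gripper opens to 85 mm and grips with 20 to 120 N. Pads are 22 mm wide; open, the fingers measure 114 mm over their backs; the gripper's body (76 mm by 85 mm) begins 54 mm behind the grasp point. The pads swing forward as they close: fully open they stand 13 mm farther back than shut.
Start: joints at [-1.288, 0.628, 0.038, 1.517, -0.027, 0.996, -0.02], TCP at [222.128, 610.882, 231.313] pointing down, gripper open.
Joint ranges: [-3.06, 3.06], [-0.37, 2.12], [-1.25, 1.32], [0.18, 2.47], [-1.1, 4.24], [0.23, 1.98], [-2.94, 2.94]. Speed limits (rad/s): [2.57, 2.57, 3.14, 3.14, 3.14, 3.14, 3.14].

INTERFACE

Orientations are given as [roll, pitch, yaw] about the fixed x, y, z axes, in that order (R = Rz(yaw) Ry(pitch) Rx(roll)).
In Python, from cell import monitor, viewer, workorder gives the robot as it stands.
- The arm moves only by the tool arm_command, never from a script. Its argument "series" is one flat list of numbers, 5 for each row, row after row: the opening in per cent of the stroke, from 0 (shut) to 100 (fully open), then the shift along the tool's x, y, z in cm, then the turn about the tool's z in degrees. In form: [claw, x, y, z, roll, claw, x, y, z, roll, ...]. A call has exactly 5 rows; each row is the pose to reach, as a shift and turn from the pose commanded when the call began, along the tool's axes at that moment; what a row does not reach only later rows make up. A row lasts 1/12 s, in which the tool goes at most 41.7 mm and 7.16 degrees, less where a joint would pass 70% of its speed; a pose out of reach is approached as far as the arm can. A call with a gripper value outside its range is refused whole. The fingers move at their own pace and stop on an object; the grip force is fixed at half the most. Time passes only in rows, so rows that repeat a pose let the fingers close, or fill a call up. It gives the time, the measured TCP pose, the force, the opening and the grip force at its end, in the units of the state.
- monitor.read_state(): the state, without advancing time (a new reading comes with each control period).
- viewer.get_image(name): name is "scene" or "top" or "wrist"; returns (picture, depth): 420x560x3 uint8, red, green, blue; 420x560 float32, mm along the optical axis (not along the pixel's ray), 0 where there is no reading.
- viewer.camera_model(name): a dict with "mtx" (3x3 intrinsics, pixels), "dist_coeffs" ([k1, k2, p1, p2, k3] as OpenCV has them; the pictures are not rectified), "R" (3x3) and "t" (3): a world point X has camera coordinates R X + t. Camera axes: x right, y down, z forward; pixel columns grow to the right and rows downward; lengths in mm; the calibration is good to about 2 mm. A picture is of the moment at which its call begins: read the wrist's pose just before it. camera_model takes no time and is no camera call; for the wrist camera it gives the pose at the moment of the call.
- workorder.finish_job(): hands the job in; it is judged then, once.
The state is a dict: "clock": time; "qpos": joint angles; "qd": joint speeds; "tau": joint torques, N m; "eef_pos": TCP position; "tool_rot": TCP orientation; "force": force on the tool from outside, world axes, zero at the start; "torque": the same for the moment, N m; "width": finger opening in mm; "gripper_force": force on a finger pad.
Only numpy, scipy, OpenCV 4.12 (cv2) and the standard library are available. Lean on these libraries where they do the work, as an engineer would, in place of code of your own. Each camera call takes 0.05 s, during which the arm holds its last target. There are 200 camera calls.

## Working session

There is one attempt and no reset: what is moved stays moved. The work goes in short steps, Python scripts to look and compute and a tool call to move; the robot and the scene stay as the last step left them, time stands still between calls to the robot, and variables do not carry over. Pictures are saved under pics/ and viewed, at most 10 in all, crops included, and the job is handed in when it is done.

Besides the shell and the picture viewer there is one more tool, called as a command line: name --argument value ..., lists and objects as JSON in quotes. arm_command: Moves the arm, as the interface text tells. Its arguments: {"type":"object","properties":{"series":{"type":"array","items":{"type":"number"}}},"required":["series"]}

```bash
mkdir -p pics; python3 - <<'E'
from cell import monitor, viewer
import cv2,numpy as np
s=monitor.read_state();print(s)
a,d=viewer.get_image("scene");b,e=viewer.get_image("top")
for n,i,dd in(("scene",a,d),("top",b,e)):
    cv2.imwrite(f"pics/{n}0.png",i[:,:,::-1]);np.save(f"pics/{n}0.npy",dd)
    print(viewer.camera_model(n))
E
```

```text
{'clock': 0.0, 'qpos': array([-1.28779784,  0.6293255 ,  0.03841186,  1.51837902, -0.02701564,
        0.99627969, -0.0200064 ]), 'qd': array([-0.00035375, -0.00097851, -0.00033948,  0.00085172, -0.00099138,
       -0.00086021,  0.00026289]), 'tau': array([ 5.20407102e-04, -5.63409877e+01,  1.22696992e+00, -1.93440038e+01,
        1.11824524e-02,  1.06472505e-02, -1.44428606e-05]), 'eef_pos': array([221.88868862, 610.29130973, 230.39836806]), 'tool_rot': array([-3.13971780e+00, -6.96845455e-06,  2.79280335e+00]), 'force': array([ 0.02848637,  0.06974294, -0.44391322]), 'torque': array([ 0.02380804, -0.01655316,  0.00809541]), 'gripper_force': 0.0, 'width': 85.46035405305099}
{'mtx': array([[413.49752151,   0.        , 288.6123553 ],
       [  0.        , 413.49752151, 214.37232373],
       [  0.        ,   0.        ,   1.        ]]), 'dist_coeffs': array([0.03368946, 0.        , 0.        , 0.        , 0.        ]), 'R': array([[ 0.74023302, -0.67226779,  0.01054036],
       [-0.51911657, -0.58142079, -0.62647255],
       [ 0.4272857 ,  0.45826399, -0.77937221]]), 't': array([-435.60557319,  207.78509194,  765.46673501])}
{'mtx': array([[422.68369982,   0.        , 279.80485798],
       [  0.        , 422.68369982, 208.18302903],
       [  0.        ,   0.        ,   1.        ]]), 'dist_coeffs': array([-0.04343248,  0.        ,  0.        ,  0.        ,  0.        ]), 'R': array([[-0.01688662, -0.99983803,  0.00622495],
       [-0.98282123,  0.01545419, -0.18391194],
       [ 0.18378595, -0.00922366, -0.98292301]]), 't': array([-111.79198924,  478.05340765,  835.83596068])}
```

View pics/top0.png

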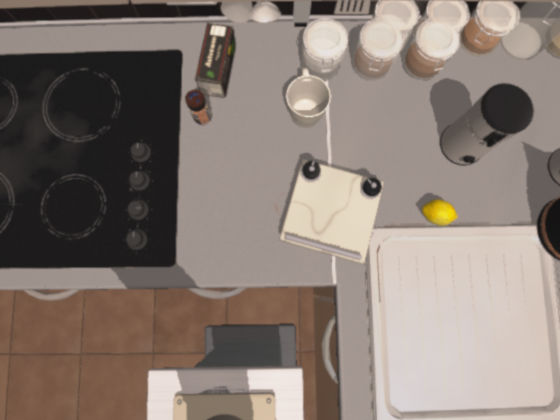

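View pics/scene0.png

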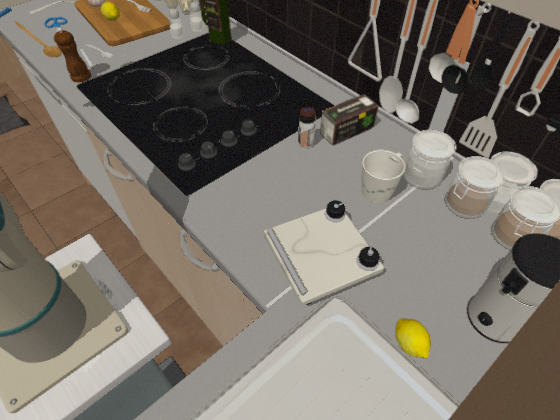

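The top view shows the stand with its lip at bottom (towards the robot) and its knobs at about (312,170) and (372,187). Stand +x faces the robot, so the short foot should be the right knob. I'll zoom in and measure.

```bash
cat > h.py <<'E'
import cv2,numpy as np
from cell import monitor,viewer
def ray(c,uv,z):
    p=cv2.undistortPoints(np.array([[uv]],float),c["mtx"],c["dist_coeffs"])[0,0]
    R,t=np.array(c["R"]),np.array(c["t"]);C=-R.T@t;d=R.T@np.array([*p,1])
    return C+d*(z-C[2])/d[2]
def proj(c,X):
    return cv2.projectPoints(np.array([X],float),cv2.Rodrigues(np.array(c["R"]))[0],np.array(c["t"]),c["mtx"],c["dist_coeffs"])[0].ravel()
E
python3 - <<'E'
from h import *
c=viewer.camera_model("top");s=viewer.camera_model("scene")
a=cv2.imread("pics/top0.png");b=cv2.imread("pics/scene0.png")
for n,im,cc,boxes in(("top",a,c,[(298,155,328,185),(357,172,387,202)]),("scene",b,s,[(322,196,352,226),(354,243,384,273)])):
    for x0,y0,x1,y1 in boxes:
        m=(im[y0:y1,x0:x1].max(2)<75).astype(np.uint8)
        k=max(cv2.findContours(m,0,1)[0],key=cv2.contourArea)
        (u,v),r=cv2.minEnclosingCircle(k);u+=x0;v+=y0
        print(n,u,v,r,ray(cc,(u,v),68).round(1))
m=cv2.inRange(cv2.cvtColor(a,cv2.COLOR_BGR2HSV),(10,15,170),(40,90,255));m[:155]=0;m[265:]=0;m[:,:275]=0;m[:,390:]=0
k=max(cv2.findContours(m,0,1)[0],key=cv2.contourArea);q=cv2.boxPoints(cv2.minAreaRect(k))
print([(p.round(),ray(c,p,50).round(1)) for p in q])
f=lambda i,x,y:cv2.resize(i[y:y+50,x:x+50],(390,390),interpolation=cv2.INTER_CUBIC)
cv2.imwrite("pics/z.png",np.hstack([f(a,345,160),f(b,345,233)]))
E
```

```text
top 310.9179105758667 169.32835865020752 8.918197631835938 [ 552.4 -185.    68. ]
top 371.6304349899292 186.3695650100708 9.022493362426758 [ 514.4 -308.7   68. ]
scene 335.16298389434814 209.0138120651245 9.336904525756836 [ 548.9 -186.7   68. ]
scene 368.7258062362671 256.8225803375244 10.307169914245605 [ 511.  -311.1   68. ]
[(array([276., 248.], dtype=float32), array([ 392.7, -111.3,   50. ])), (array([303., 158.], dtype=float32), array([ 581.9, -169.7,   50. ])), (array([411., 190.], dtype=float32), array([ 510.1, -395. ,   50. ])), (array([384., 280.], dtype=float32), array([ 325.3, -328.2,   50. ]))]
```

View pics/z.png

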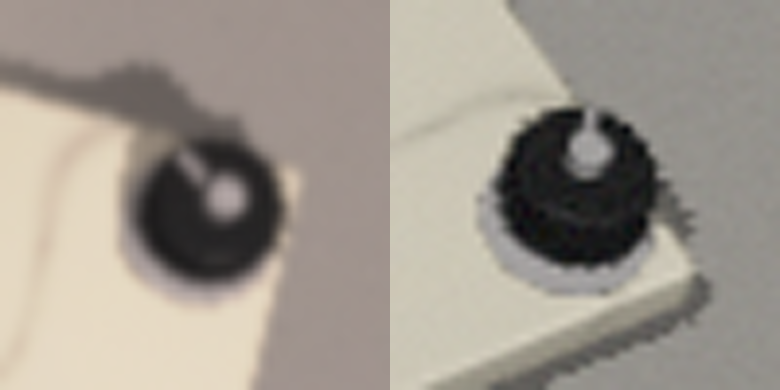

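The top crop shows the right-hand knob with its stem protruding. Its rib points up-left, about 30° left of world +x, while the front edge faces about -17°, so it needs roughly 50° clockwise. The knob is near (513, -310). Travelling there now.

arm_command --series '[100, -3.3, -2.3, 0, 0, 100, -6.6, -4.6, 0, 0, 100, -9.9, -6.9, 0, 0, 100, -13.2, -9.2, 0, 0, 100, -16.5, -11.5, 0, 0]'

```text
clock: 0.52
eef_pos: [338.5, 444.5, 231.0]
tool_rot: [-3.141, -0.0, 2.793]
force: [1.2, -0.8, -0.7]
width: 85.5
gripper_force: 0.0
```

arm_command --series '[100, -3.3, -2.3, 0, 0, 100, -6.6, -4.6, 0, 0, 100, -9.9, -6.9, 0, 0, 100, -13.2, -9.2, 0, 0, 100, -16.5, -11.5, 0, 0]'

```text
clock: 0.93
eef_pos: [454.2, 280.1, 231.1]
tool_rot: [-3.141, -0.0, 2.793]
force: [0.6, -0.2, -0.2]
width: 85.4
gripper_force: 0.0
```

arm_command --series '[100, -1.7, -3.6, 0, 0, 100, -3.4, -7.2, 0, 0, 100, -5.1, -10.7, 0, 0, 100, -6.8, -14.3, 0, 0, 100, -8.6, -17.9, 0, 0]'

```text
clock: 1.35
eef_pos: [472.7, 82.5, 231.1]
tool_rot: [-3.141, -0.001, 2.793]
force: [0.4, -1.0, 0.1]
width: 85.6
gripper_force: 0.0
```

arm_command --series '[100, -1.7, -3.6, 1, 0, 100, -3.4, -7.2, 2, 0, 100, -5.1, -10.7, 3, 0, 100, -6.8, -14.3, 4, 0, 100, -8.6, -17.9, 5, 0]'

```text
clock: 1.77
eef_pos: [492.4, -114.9, 180.7]
tool_rot: [3.141, -0.001, 2.793]
force: [1.6, 0.8, 0.2]
width: 85.4
gripper_force: 0.0
```

arm_command --series '[100, -1.7, -3.6, 1, 0, 100, -3.4, -7.2, 2, 0, 100, -5.1, -10.7, 3, 0, 100, -6.8, -14.3, 4, 0, 100, -8.6, -17.9, 5, 0]'

```text
clock: 2.18
eef_pos: [512.0, -312.6, 130.4]
tool_rot: [3.141, -0.001, 2.793]
force: [0.4, -0.2, 0.8]
width: 85.5
gripper_force: 0.0
```

```bash
python3 - <<'E'
from h import *
s=monitor.read_state();print(s["clock"],s["eef_pos"],s["tool_rot"],s["qpos"])
c=viewer.camera_model("wrist");i,_=viewer.get_image("wrist")
cv2.imwrite("pics/w1.png",i[:,:,::-1]);np.savez("pics/w1.npz",**{k:np.array(v) for k,v in c.items()})
print(c, proj(c,(512.5,-310,77)),proj(c,(550.5,-186,77)))
E
```

```text
2.1833 [ 511.99672564 -312.59873319  130.38910087] [ 3.14119654e+00 -1.06863755e-03  2.79266975e+00] [ 0.47119766  0.68086416  0.04840107  1.75606988 -0.04724863  0.70690169
  1.76666382]
{'mtx': array([[345.51394127,   0.        , 274.64300736],
       [  0.        , 345.51394127, 211.02770678],
       [  0.        ,   0.        ,   1.        ]]), 'dist_coeffs': array([0.00027718, 0.        , 0.        , 0.        , 0.        ]), 'R': array([[ 3.43253022e-01,  9.39242907e-01, -3.52574777e-04],
       [ 9.05350204e-01, -3.30766714e-01,  2.66335107e-01],
       [ 2.50036740e-01, -9.17395339e-02, -9.63880432e-01]]), 't': array([ 117.5232276 , -575.21009134,  124.55798024])} [278.39658798 230.77679413] [496.68537613 219.81722009]
```

View pics/w1.png

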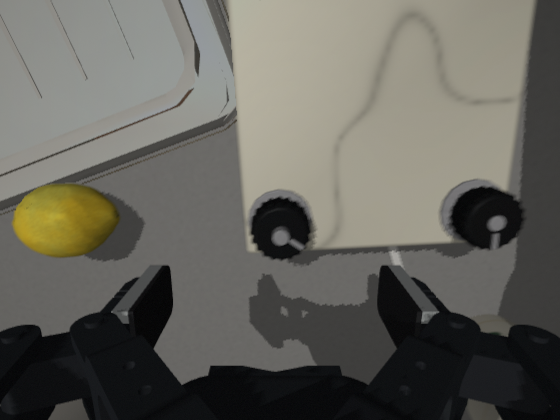

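The wrist view shows the short knob at about (282,230), its stem at (281,236) and its rib tip near (303,248). The other knob's stem is at (497,222) and its rib points straight down. The predicted knob position (278,231) agrees.

```bash
python3 - <<'E'
from h import *
c=dict(np.load("pics/w1.npz"));im=cv2.imread("pics/w1.png")
for n,(x0,y0,x1,y1) in(("short",(248,195,318,263)),("other",(450,185,526,252))):
    g=im[y0:y1,x0:x1].max(2)
    k=max(cv2.findContours((g<75).astype(np.uint8),0,1)[0],key=cv2.contourArea);h=cv2.convexHull(k)
    hm=np.zeros_like(g);cv2.drawContours(hm,[h],-1,1,-1)
    (u,v),r=cv2.minEnclosingCircle(h);print(n,"dark",u+x0,v+y0,r)
    b=((g>95)&(cv2.erode(hm,np.ones((3,3)))>0));v_,u_=np.nonzero(b)
    P=np.array([ray(c,(a+x0,d+y0),77)[:2] for a,d in zip(u_,v_)])
    ctr=ray(c,(u+x0,v+y0),68)[:2];print("ctr",ctr, "npix",len(P))
    kc=np.array((512.5,-310) if n=="short" else (550.5,-186))
    d=np.linalg.norm(P-kc,axis=1)
    for lo in(9,11,13):
        q=P[(d>lo)&(d<18)]
        if len(q): m=q.mean(0)-kc;print(lo,len(q),"rib",m,np.degrees(np.arctan2(m[1],m[0])))
for p in[(247,251),(529,241),(231,0)]:print(ray(c,p,50))
f=lambda x,y:cv2.resize(im[y:y+78,x:x+78],(390,390),interpolation=cv2.INTER_CUBIC)
cv2.imwrite("pics/z2.png",np.hstack([f(244,190),f(450,180)]))
E
```

```text
short dark 286.9090919494629 232.9090919494629 39.0771598815918
ctr [ 518.55707684 -306.41651666] npix 278
9 43 rib [11.6231792   7.21759516] 31.83886112565309
11 35 rib [12.26062264  7.67503277] 32.04617332604276
13 25 rib [13.05974434  8.21831787] 32.181643877568376
other dark 487.5 218.0 49.95257568359375
ctr [ 552.01414118 -186.39700951] npix 552
9 62 rib [8.28337028 0.53440632] 3.6913538732136324
11 55 rib [8.07162433 0.94131097] 6.651774111559848
13 46 rib [7.3604016  1.74354119] 13.326655335317096
[ 527.61635178 -338.31359509   50.        ]
[ 587.19873137 -153.74546484   50.        ]
[ 380.65396104 -290.87483228   50.        ]
```

View pics/z2.png

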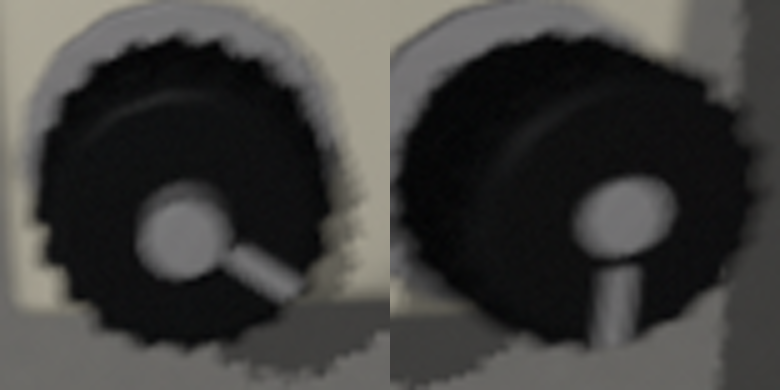

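arm_command --series '[100, 0, 0.4, 1.8, 0, 100, 0, 0.4, 3.6, 0, 100, 0, 0.4, 5.2, 0, 100, 0, 0.4, 6.6, 0, 100, 0, 0.4, 7.6, 0]'

```text
clock: 2.65
eef_pos: [513.0, -306.4, 53.6]
tool_rot: [3.141, -0.002, 2.793]
force: [0.2, -0.4, 0.3]
width: 85.3
gripper_force: 0.0
```

```bash
python3 - <<'E'
from h import *
c=dict(np.load("pics/w1.npz"));im=cv2.imread("pics/w1.png")
S=5
big=lambda x,y:cv2.resize(im[y:y+78,x:x+78],(390,390),interpolation=cv2.INTER_CUBIC).max(2)
A=[]
for n,x,y,(a0,b0,a1,b1) in(("short",244,190,(238,238,300,300)),("other",450,180,(195,268,230,340))):
    g=big(x,y)[b0:b1,a0:a1];m=(g>85).astype(np.uint8)
    k=max(cv2.findContours(m,0,1)[0],key=cv2.contourArea)
    vx,vy,px,py=cv2.fitLine(k,cv2.DIST_L2,0,.01,.01).ravel()
    if vy<0:vx,vy=-vx,-vy
    p=np.array([(px+a0)/S+x,(py+b0)/S+y]);q=p+5*np.array([vx,vy])
    d=(ray(c,q,78)-ray(c,p,78));print(n,p,vx,vy,np.degrees(np.arctan2(d[1],d[0])))
E
```

```text
short [296.93515 244.64459] 0.8322044 0.554469 34.869740333233366
other [494.42657 241.52911] -0.079523385 0.996833 -14.68567579110633
```

arm_command --series '[0, 0, 0, 0, 0, 0, 0, 0, 0, 0, 0, 0, 0, 0, 0, 0, 0, 0, 0, 0, 0, 0, 0, 0, 0]'

```text
clock: 3.07
eef_pos: [514.9, -307.9, 56.5]
tool_rot: [-3.141, 0.003, 2.793]
force: [0.5, -1.2, 2.6]
width: 33.4
gripper_force: 60.4
```

arm_command --series '[0, 0, 0, 0, 0, 0, 0, 0, 0, 0, 0, 0, 0, 0, 0, 0, 0, 0, 0, 0, 0, 0, 0, 0, 0]'

```text
clock: 3.48
eef_pos: [515.0, -308.0, 56.0]
tool_rot: [-3.141, 0.003, 2.793]
force: [2.4, -2.5, 3.7]
width: 33.8
gripper_force: 60.6
```

arm_command --series '[0, 0, 0, 0, 5, 0, 0, 0, 0, 10, 0, 0, 0, 0, 15, 0, 0, 0, 0, 20, 0, 0, 0, 0, 25]'

```text
clock: 3.9
eef_pos: [515.0, -308.2, 55.9]
tool_rot: [3.141, 0.003, 2.352]
force: [1.7, -2.3, 5.5]
width: 33.6
gripper_force: 60.8
```

```bash
python3 - <<'E'
from h import *
s=monitor.read_state();print(s["force"],s["torque"],s["tool_rot"])
a,_=viewer.get_image("top");w,_=viewer.get_image("wrist")
cv2.imwrite("pics/m1.png",np.hstack([cv2.resize(a[120:270,260:410,::-1],(390,390)),cv2.resize(w[:,:,::-1],(390,292))[:, :].copy() if 0 else cv2.resize(w[140:420,140:420,::-1],(390,390))]))
E
```

```text
[ 1.67956122 -2.30512345  5.46582403] [-0.61126281 -0.24939639  0.13423796] [3.14128273e+00 2.95564988e-03 2.35217341e+00]
```

View pics/m1.png

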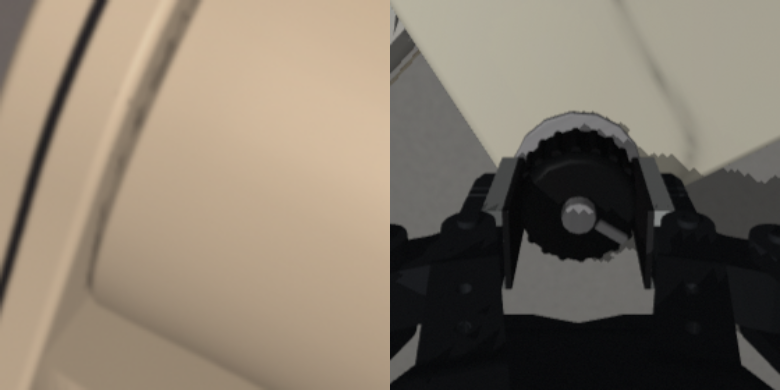

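The wrist view shows the rib at the same angle to the fingers and the plate turned about 25° in view, so the knob follows and the stand stays put. The top view is blocked by the arm. Turning the rest.

arm_command --series '[0, 0, 0, 0, 5, 0, 0, 0, 0, 10, 0, 0, 0, 0, 15, 0, 0, 0, 0, 21, 0, 0, 0, 0, 26]'

```text
clock: 4.42
eef_pos: [514.7, -307.9, 56.5]
tool_rot: [3.14, 0.002, 1.898]
force: [0.2, 0.4, 12.1]
width: 33.6
gripper_force: 61.5
```

arm_command --series '[0, 0, 0, 0, 0, 0, 0, 0, 0, 0, 40, 0, 0, 0, 0, 70, 0, 0, 0, 0, 100, 0, 0, 0, 0]'

```text
clock: 4.83
eef_pos: [513.0, -306.0, 54.8]
tool_rot: [-3.14, -0.003, 1.903]
force: [0.2, -0.6, 0.4]
width: 57.6
gripper_force: 0.0
```

arm_command --series '[100, 0, 0, 0, 0, 100, 0, 0, 0, 0, 100, 0, 0, -2, 0, 100, 0, 0, -5, 0, 100, 0, 0, -8, 0]'

```text
clock: 5.25
eef_pos: [512.7, -306.3, 134.8]
tool_rot: [-3.139, -0.003, 1.902]
force: [-0.2, 0.0, 1.0]
width: 85.4
gripper_force: 0.0
```

```bash
python3 - <<'E'
from h import *
s=monitor.read_state();print(s["eef_pos"],s["tool_rot"])
c=viewer.camera_model("wrist");im,_=viewer.get_image("wrist");im=im[:,:,::-1].copy()
cv2.imwrite("pics/w2.png",im);np.savez("pics/w2.npz",**{k:np.array(v) for k,v in c.items()})
print(proj(c,(513,-309,77)),proj(c,(550.5,-186,77)))
E
```

```text
[ 512.67694175 -306.3021555   134.80728304] [-3.13886560e+00 -3.08183295e-03  1.90246494e+00]
[272.92957073 234.26298896] [413.90786747  49.59534221]
```

View pics/w2.png

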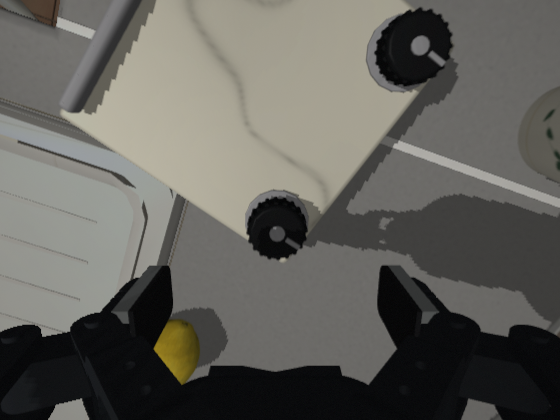

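The short rib runs (287,238) to (300,248) and the other rib (430,55) to (446,66). They look nearly parallel; checking the angles.

```bash
python3 - <<'E'
from h import *
c=dict(np.load("pics/w2.npz"));im=cv2.imread("pics/w2.png");S=5
for n,x,y,cx,cy in(("short",240,190,294,243),("other",380,5,438,60.5)):
    g=cv2.resize(im[y:y+78,x:x+78],(390,390),interpolation=cv2.INTER_CUBIC).max(2)
    a0,b0=int((cx-x)*S-38),int((cy-y)*S-32)
    m=(g[b0:b0+64,a0:a0+76]>85).astype(np.uint8)
    l,_,st,ce=cv2.connectedComponentsWithStats(m);lab=_[32,38];v,u=np.nonzero(_==lab)
    vx,vy,px,py=cv2.fitLine(np.stack([u,v],1).astype(np.float32),cv2.DIST_L2,0,.01,.01).ravel()
    if vx<0:vx,vy=-vx,-vy
    p=np.array([(px+a0)/S+x,(py+b0)/S+y]);d=ray(c,p+5*np.array([vx,vy]),78)-ray(c,p,78)
    print(n,lab,len(u),p,np.degrees(np.arctan2(d[1],d[0])))
m=cv2.inRange(cv2.cvtColor(im,cv2.COLOR_BGR2HSV),(15,20,110),(40,90,255))
pts=[]
for v in range(120,190,3):
    u=np.nonzero(m[v,300:440])[0]
    if len(u):pts.append((300+u.max(),v))
P=np.array([ray(c,p,50)[:2] for p in pts],np.float32)
vx,vy,*o=cv2.fitLine(P,cv2.DIST_HUBER,0,.01,.01).ravel()
if vy<0:vx,vy=-vx,-vy
print("front",np.degrees(np.arctan2(vy,vx))-90,o)
d=viewer.get_image("wrist")[1]
E
```

```text
short 0 4838 [293.86887 242.86664] 21.09207563563667
other 1 2231 [437.81705   59.440697] -14.152222607039075
front -16.751442 [np.float32(557.3229), np.float32(-245.65138)]
```

```bash
python3 - <<'E'
from h import *
c=dict(np.load("pics/w2.npz"));im=cv2.imread("pics/w2.png");S=5;x,y=240,190
g=cv2.resize(im[y:y+78,x:x+78],(390,390),interpolation=cv2.INTER_CUBIC).max(2)
for t in(50,60,70,80):
    a0,b0=236,230
    m=(g[b0:b0+60,a0:a0+62]>t).astype(np.uint8)
    _,L,st,ce=cv2.connectedComponentsWithStats(m);k=1+st[1:,4].argmax();v,u=np.nonzero(L==k)
    vx,vy,px,py=cv2.fitLine(np.stack([u,v],1).astype(np.float32),cv2.DIST_L2,0,.01,.01).ravel()
    if vx<0:vx,vy=-vx,-vy
    p=np.array([(px+a0)/S+x,(py+b0)/S+y]);d=ray(c,p+5*np.array([vx,vy]),78)-ray(c,p,78)
    print(t,len(u),p,np.degrees(np.arctan2(d[1],d[0])))
cv2.imwrite("pics/z3.png",np.hstack([g,cv2.resize(im[5:83,380:458],(390,390),interpolation=cv2.INTER_CUBIC).max(2)]))
E
```

```text
50 1511 [292.78082 243.72772] -14.382828538988461
60 1275 [292.79874 243.83984] -14.138945327428072
70 876 [292.7758  243.96416] -14.142461086291263Traceback (most recent call last):
  File "<stdin>", line 7, in <module>
ValueError: attempt to get argmax of an empty sequence
```

Both ribs measure -14.2° against the front-edge normal at -16.8°, so the knob is set to within 3°. The fingers are open and clear.

```bash
python3 -c "
from cell import workorder;print(workorder.finish_job())"
```

```text
the job is handed in; nothing more can be done
None
```

The short foot's knob is turned about 51° clockwise, its rib now within about 3° of straight out at the front edge and parallel to the other knob's; the gripper let go and lifted clear, and the job was handed in at about 5.5 s (no verdict was returned, and the foot's load and the stand's level were not measured directly).

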